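Put the check weights back in their block

TASK

The daily check of the bench scale is done and its four steel check weights are still standing about on the desk. Put them back in their wooden storage block in order of size, the largest in the widest well down to the smallest in the narrowest, each standing upright on the bottom of its own well. Leave the roll of labels lying where it is.

Things in the scene. Friction and masses are not known exactly. Their poses are not given: they have to be found in the camera images.
- weight_largest: the largest of four loose stainless steel check weights: an upright cylinder 52 mm in diameter up to 60 mm, then a narrower neck and knob up to 76 mm overall, about 600 g; origin at the centre of its underside, z up through the knob; it stands on the desk
- weight_second: the second largest of four loose stainless steel check weights: an upright cylinder 40 mm in diameter up to 50 mm, then a narrower neck and knob up to 62 mm overall, about 300 g; origin at the centre of its underside, z up through the knob; it stands on the desk
- weight_third: the third largest of four loose stainless steel check weights: an upright cylinder 28 mm in diameter up to 39 mm, then a narrower neck and knob up to 48 mm overall, about 120 g; origin at the centre of its underside, z up through the knob; it stands on the desk
- weight_smallest: the smallest of four loose stainless steel check weights: an upright cylinder 16 mm in diameter up to 26 mm, then a narrower neck and knob up to 35 mm overall, about 30 g; origin at the centre of its underside, z up through the knob; it stands on the desk
- well_widest: the widest of the four round wells in the fixed light wooden storage block (239 mm long, 85 mm wide, top 30 mm above the desk, foot 251 x 97 mm): 63 mm in diameter, 12 mm deep, its mouth countersunk to 69 mm over the upper 3 mm, grey felt floor; for the 52 mm weight. Origin at the centre of its floor, 18 mm above the desk; z up, y along the row towards the widest well
- well_second: the second widest of the four round wells in the fixed light wooden storage block (239 mm long, 85 mm wide, top 30 mm above the desk, foot 251 x 97 mm): 51 mm in diameter, 12 mm deep, its mouth countersunk to 57 mm over the upper 3 mm, grey felt floor; for the 40 mm weight. Origin at the centre of its floor, 18 mm above the desk; z up, y along the row towards the widest well
- well_third: the third widest of the four round wells in the fixed light wooden storage block (239 mm long, 85 mm wide, top 30 mm above the desk, foot 251 x 97 mm): 39 mm in diameter, 12 mm deep, its mouth countersunk to 45 mm over the upper 3 mm, grey felt floor; for the 28 mm weight. Origin at the centre of its floor, 18 mm above the desk; z up, y along the row towards the widest well
- well_narrowest: the narrowest of the four round wells in the fixed light wooden storage block (239 mm long, 85 mm wide, top 30 mm above the desk, foot 251 x 97 mm): 27 mm in diameter, 12 mm deep, its mouth countersunk to 33 mm over the upper 3 mm, grey felt floor; for the 16 mm weight. Origin at the centre of its floor, 18 mm above the desk; z up, y along the row towards the widest well
- label_roll: a roll of white labels lying flat, 84 mm across and 38 mm tall, with a brown core, loose at the left; origin at the centre of its underside, z up; bystander

How it is judged:
By the outcome, as a careful person would: the job done as asked, in the order asked, and still so for the second after the job is handed in, with the robot touching nothing.
It also fails if it takes over 104 s, if anything falls off the work surface, if the arm or the gripper's body presses on something with over 40 N, if the wrist force passes 120 N, or if a joint passes its speed limit or range.

ROBOT

A 6-joint arm with a two-finger parallel gripper is mounted at the origin on a cart in front of the work surface, level with it; the furniture and walls round the work are solid. World frame = base frame: x ahead of the robot, y to its left, z up, the work surface at z = 0. Lengths are in m, angles in rad, forces in N, time in s.
With the tool pointing down it reaches from about 0.35 to 0.85 m from the base axis. Payload 8.1 kg.
Tool frame: the origin (TCP) lies midway between the tips of the shut fingers; the grasp point (between the pads) lies 19 mm behind it (arm.grip_depth is the distance from the TCP to the grasp point, in m); z points along the fingers, y is the line along which they close (so a half turn about z gives the same grasp; the last joint's range is limited). The gripper opens to 85 mm and grips with 20 to 120 N. Pads are 22 mm wide; open, the fingers measure 114 mm over their backs; the gripper's body (76 mm by 85 mm) begins 54 mm behind the grasp point. The pads swing forward as they close: fully open they stand 13 mm farther back than shut.
Start: joints at [1.079, 0.13, 1.488, -0, 1.523, -0.085], TCP at [0.237, 0.551, 0.231] pointing down, gripper open.
Joint ranges: [-2.96, 2.96], [-0.89, 2.26], [0.02, 2.5], [-1.34, 4.48], [0, 2.73], [-2.66, 2.66]. Speed limits (rad/s): [2.39, 2.39, 2.79, 3.14, 3.14, 3.14].

INTERFACE

Orientations are given as a unit quaternion [w, x, y, z].
In Python, from bench import arm gives the robot as it stands.
- The arm moves only by the shell command python3 -m crank 'ROWS' [OPENING]. ROWS is JSON, one flat list of numbers, 6 for each row, row after row: the shift along the tool's x, y, z in m, then the turn, a rotation vector about the tool's x, y, z in units of 8 degrees (1.0 is 8 degrees). In form: [tx, ty, tz, rx, ry, rz, tx, ty, tz, rx, ry, rz, ...]. A call has 1 to 5 rows; each row shifts and turns the commanded pose from where the row before left it, along the tool's axes as they then stand; what a row does not reach is not made up. A row lasts 1/10 s, in which the tool goes at most 50 mm and 8.59 degrees, less where a joint would pass 70% of its speed; a pose out of reach is approached as far as the arm can. A call with a gripper value outside its range is refused whole. OPENING is the gripper's target within -1 to 1 (fully open at 1, half-way at 0, shut at -1), set as the call begins (- or left out, the last holds). The fingers move at their own pace and stop on an object; the grip force is fixed at half the most. Time passes only in rows, so rows that do not move let the fingers close. It gives the time, the measured TCP pose, the force, the opening and the grip force at its end, in the units of the state.
- arm.state(): the state, without advancing time (a new reading comes with each control period).
- arm.snapshot(name): name is "scene" or "top" or "wrist"; returns the picture (420x560x3 uint8, red, green, blue); there is no depth.
- arm.get_calibration(name): a dict with "intrinsics" (3x3 intrinsics, pixels), "view" (4x4, takes a point from world to camera coordinates). Camera axes: x right, y down, z forward; pixel columns grow to the right and rows downward; lengths in m; the calibration is good to about 2 mm. A picture is of the moment at which its call begins: read the wrist's pose just before it. get_calibration takes no time and is no camera call; for the wrist camera it gives the pose at the moment of the call.
- arm.hand_in(): hands the job in; it is judged then, once.
The state is a dict: "time_s": time; "joints": joint angles; "joint_vel": joint speeds; "joint_efforts": joint torques, N m; "tcp_pos": TCP position; "tool_rot": TCP orientation; "force": force on the tool from outside, world axes, zero at the start; "moment": the same for the moment, N m; "opening": finger opening in m; "finger_force": force on a finger pad.
Only numpy, scipy, OpenCV 4.12 (cv2) and the standard library are available. Lean on these libraries where they do the work, as an engineer would, in place of code of your own. Each camera call takes 0.05 s, during which the arm holds its last target. There are 200 camera calls.

## Working session

There is one attempt and no reset: what is moved stays moved. The work goes in short steps, Python scripts to look and compute and a shell command to move; the robot and the scene stay as the last step left them, time stands still between calls to the robot, and variables do not carry over. Pictures are saved under pics/ and viewed, at most 14 in all, crops included, and the job is handed in when it is done.

```bash
mkdir -p pics; ls; python3 - <<'E'
from bench import arm
import cv2,numpy as np
for n in("scene","top"):
    im=arm.snapshot(n); cv2.imwrite(f"pics/{n}0.png",im[:,:,::-1])
    c=arm.get_calibration(n); print(n,np.round(c["intrinsics"],1).tolist(),np.round(c["view"],3).tolist())
s=arm.state();print(s)
E
```

```text
pics
scene [[379.9, 0.0, 271.8], [0.0, 379.9, 200.5], [0.0, 0.0, 1.0]] [[0.851, -0.525, 0.008, -0.415], [-0.378, -0.623, -0.685, 0.298], [0.365, 0.58, -0.728, 0.731], [0.0, 0.0, 0.0, 1.0]]
top [[504.6, 0.0, 292.9], [0.0, 504.6, 208.0], [0.0, 0.0, 1.0]] [[-0.001, -1.0, -0.02, 0.101], [-0.992, 0.003, -0.127, 0.539], [0.127, 0.02, -0.992, 1.366], [0.0, 0.0, 0.0, 1.0]]
{'time_s': 0.1, 'joints': array([ 1.07859309e+00,  1.31067960e-01,  1.48914324e+00, -5.54943365e-06,
        1.52301421e+00, -8.53912036e-02]), 'joint_vel': array([ 0.00044556, -0.0010588 , -0.00285601, -0.00039917, -0.00186745,
       -0.00114895]), 'joint_efforts': array([ 1.46861104e-03, -5.70957685e+01, -5.01940119e+01, -1.34142824e-04,
        8.28338263e-03,  7.37718051e-05]), 'tcp_pos': array([0.23715662, 0.55061333, 0.2303748 ]), 'tool_rot': array([-2.29848321e-04,  2.02006096e-01,  9.79383924e-01, -7.83362014e-04]), 'force': array([-0.09880823,  0.53314469, -0.15442768]), 'moment': array([-0.00029512,  0.01094518, -0.00037369]), 'finger_force': 0.0, 'opening': 0.08530709827951885}
```

View pics/scene0.png

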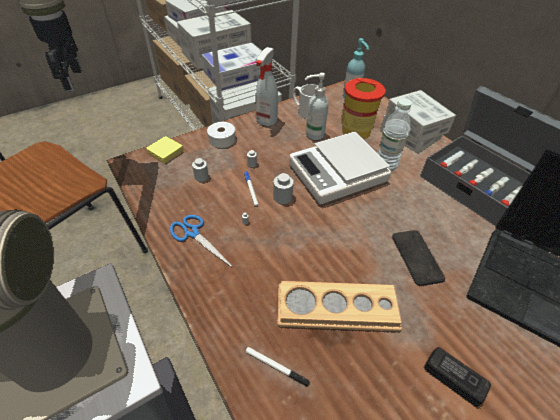

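View pics/top0.png

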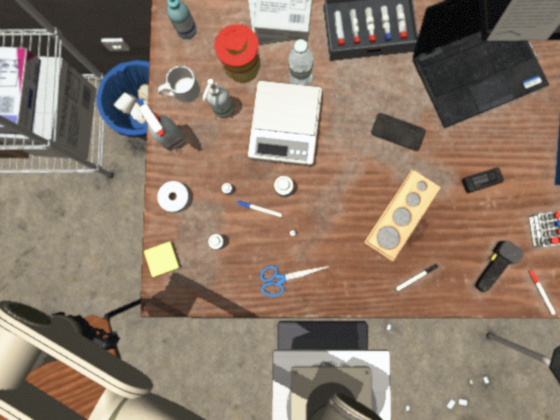

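The top view shows the weights at: largest (284,186), second (216,241), third (228,188), smallest (293,233). The wells are at (389,238), (401,216), (413,199) and (422,185), and the label roll is at (173,196). Next I'll get rough world positions from these.

```bash
cat > h.py <<'E'
from bench import arm
import cv2,numpy as np
from scipy.spatial.transform import Rotation as R
def ray(cal,uv,z):
    K,V=np.array(cal["intrinsics"]),np.array(cal["view"]); Rm,t=V[:3,:3],V[:3,3]
    o=-Rm.T@t; d=Rm.T@np.linalg.solve(K,[uv[0],uv[1],1.]); return o+d*(z-o[2])/d[2]
def proj(cal,p):
    c=np.array(cal["view"])@np.append(p,1); q=np.array(cal["intrinsics"])@c[:3]; return q[:2]/q[2]
def pose():
    s=arm.state(); w,x,y,z=s["tool_rot"]; return np.array(s["tcp_pos"]),R.from_quat([x,y,z,w]),s
def delta(target,yaw_y=None):
    """tool-frame shift to target (world TCP); optional levelling turn with tool y at yaw_y, in 8 deg units"""
    p,r,s=pose(); d=r.inv().apply(np.array(target)-p); out=[np.round(d,4).tolist()]
    if yaw_y is not None:
        y=np.array([np.cos(yaw_y),np.sin(yaw_y),0]); z=np.array([0,0,-1.])
        g=R.from_matrix(np.stack([np.cross(y,z),y,z],1)); out.append(np.round((r.inv()*g).as_rotvec()/np.radians(8),3).tolist())
    return out
E
python3 - <<'E'
from h import *
c=arm.get_calibration("top")
for n,uv,z in [("L",(284,186),.07),("2",(216,241),.058),("3",(228,188),.044),("S",(293,233),.03),("w1",(389,238),.024),("w2",(401,216),.024),("w3",(413,199),.024),("w4",(422,185),.024),("roll",(173,196),.038)]:
    print(n,np.round(ray(c,uv,z),3))
w=arm.get_calibration("wrist");p,r,s=pose();V=np.array(w["view"])
o=-V[:3,:3].T@V[:3,3];print("cam in tool",r.inv().apply(o-p),"cam axes in tool",np.round(r.inv().as_matrix()@V[:3,:3].T,3).tolist(),w["intrinsics"])
E
```

```text
L [0.595 0.124 0.07 ]
2 [0.446 0.309 0.058]
3 [0.595 0.28  0.044]
S [0.47 0.1  0.03]
w1 [ 0.456 -0.166  0.024]
w2 [ 0.517 -0.2    0.024]
w3 [ 0.565 -0.235  0.024]
w4 [ 0.604 -0.261  0.024]
roll [0.574 0.435 0.038]
cam in tool [ 8.18324852e-02 -5.72092551e-05 -1.43535726e-01] cam axes in tool [[0.001, -0.948, -0.318], [1.0, 0.001, -0.001], [0.001, -0.318, 0.948]] [[335.6122109    0.         276.14836279]
 [  0.         335.6122109  212.86263003]
 [  0.           0.           1.        ]]
```

```bash
python3 -c "
from h import *
print(delta([.52,.22,.23],np.radians(57.3)))"
```

```text
[[-0.3906, -0.1917, 0.0006], [-0.012, -0.0, 1.174]]
```

```bash
python3 -m crank '[-0.039,-0.019,0,0,0,0,-0.039,-0.019,0,0,0,0,-0.039,-0.019,0,0,0,0,-0.039,-0.019,0,0,0,0,-0.039,-0.019,0,0,0,0]'
python3 -m crank '[-0.039,-0.019,0,0,0,0,-0.039,-0.019,0,0,0,0,-0.039,-0.019,0,0,0,0,-0.039,-0.019,0,0,0,0,-0.039,-0.02,0,0,0,0]'
python3 -m crank '[0,0,0,0,0,0.6,0,0,0,0,0,0.57,0,0,0,0,0,0,0,0,0,0,0,0]'
python3 - <<'E'
from h import *
p,r,s=pose();print(p,r.as_matrix()[:,1],s["time_s"])
c=arm.get_calibration("wrist");im=arm.snapshot("wrist");cv2.imwrite("pics/w1.png",im[:,:,::-1]);np.savez("w1.npz",K=c["intrinsics"],V=c["view"])
for n,q in dict(L=(.595,.124,.07),s=(.446,.309,.058),t=(.595,.28,.044),S=(.47,.1,.03)).items(): print(n,proj(c,q))
E
```

```text
time_s: 0.6
tcp_pos: [0.3795, 0.3851, 0.2309]
tool_rot: [-0.0, 0.202, 0.979, -0.0]
force: [0.4, 0.2, 0.2]
opening: 0.0853
finger_force: 0.0
time_s: 1.1
tcp_pos: [0.5207, 0.2198, 0.2309]
tool_rot: [-0.0, 0.202, 0.979, -0.0]
force: [0.5, 1.0, 0.2]
opening: 0.0852
finger_force: 0.0
time_s: 1.5
tcp_pos: [0.5197, 0.2213, 0.2309]
tool_rot: [-0.0, 0.28, 0.96, -0.0]
force: [-0.7, 0.5, -0.7]
opening: 0.0853
finger_force: 0.0
[0.51973345 0.22132074 0.23090639] [ 5.37706482e-01  8.43131940e-01 -5.19678959e-04] 1.5
L [236.77020015 299.40129549]
s [316.19540615  67.09921325]
t [362.95749764 215.73215291]
S [156.35811126 203.68613498]
```

View pics/w1.png

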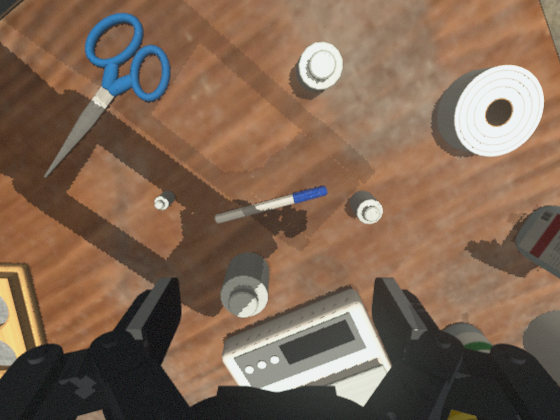

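The wrist view shows the knob tops: second (322,64), third (371,212), smallest (159,203), largest (240,300). The scale stays clear of the grasp on the largest. Next I'll look at the block from above.

```bash
python3 - <<'E'
from h import *
d=np.load("w1.npz");c=dict(intrinsics=d["K"],view=d["V"])
for n,uv,z in [("L",(240,300),.076),("2",(322,64),.062),("3",(371,212),.048),("S",(159,202),.035)]: print(n,np.round(ray(c,uv,z),4))
print(delta([.53,-.21,.22],np.radians(57.3)))
E
```

```text
L [0.5945 0.1292 0.076 ]
2 [0.4466 0.3139 0.062 ]
3 [0.5941 0.2887 0.048 ]
S [0.4698 0.1059 0.035 ]
[[-0.2406, -0.3583, 0.0111], [-0.003, -0.002, 0.023]]
```

```bash
python3 -m crank '[-0.024,-0.036,0,0,0,0,-0.024,-0.036,0,0,0,0,-0.024,-0.036,0,0,0,0,-0.024,-0.036,0,0,0,0,-0.024,-0.036,0.01,0,0,0]' >/dev/null
python3 -m crank '[-0.024,-0.036,0,0,0,0,-0.024,-0.036,0,0,0,0,-0.024,-0.036,0,0,0,0,-0.024,-0.036,0,0,0,0,-0.024,-0.036,0,0,0,0]'
python3 -m crank '[0,0,0,0,0,0,0,0,0,0,0,0,0,0,0,0,0,0]' >/dev/null
python3 - <<'E'
from h import *
p,r,s=pose();print(p,r.as_matrix()[:,1],s["time_s"])
c=arm.get_calibration("wrist");im=arm.snapshot("wrist");cv2.imwrite("pics/w2.png",im[:,:,::-1]);np.savez("w2.npz",K=c["intrinsics"],V=c["view"])
E
```

```text
time_s: 2.55
tcp_pos: [0.5276, -0.2125, 0.2214]
tool_rot: [0.0, 0.28, 0.96, -0.0]
force: [1.7, -0.3, -0.4]
opening: 0.0854
finger_force: 0.0
[ 0.52778431 -0.21018274  0.22116736] [5.38417580e-01 8.42678087e-01 3.89073134e-04] 2.85
```

View pics/w2.png

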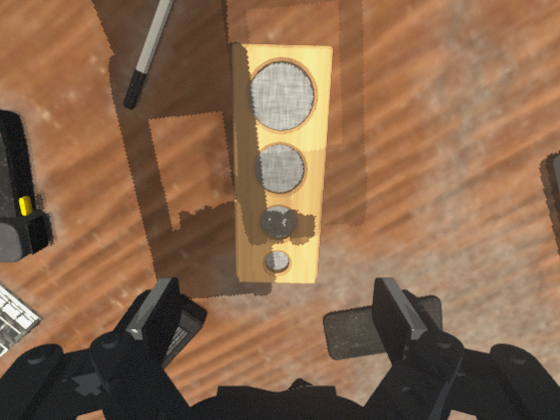

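The block lies along the image column, with wells at about (283,95), (281,168), (278,222) and (277,260). The felt can be segmented.

```bash
python3 - <<'E'
from h import *
d=np.load("w2.npz");c=dict(intrinsics=d["K"],view=d["V"])
im=cv2.imread("pics/w2.png");hsv=cv2.cvtColor(im,cv2.COLOR_BGR2HSV)
m=((hsv[:,:,1]<60)&(hsv[:,:,2]>20)).astype(np.uint8)*255
roi=np.zeros_like(m);roi[48:280,240:326]=255;m&=roi
m=cv2.morphologyEx(m,cv2.MORPH_CLOSE,np.ones((5,5)));m=cv2.morphologyEx(m,cv2.MORPH_OPEN,np.ones((3,3)))
cs,_=cv2.findContours(m,cv2.RETR_EXTERNAL,cv2.CHAIN_APPROX_NONE)
P=[]
for k in sorted(cs,key=lambda k:k[:,0,1].mean()):
    if cv2.contourArea(k)<100: continue
    w=np.array([ray(c,q[0],.018)[:2] for q in k],np.float32)
    (x,y),rad=cv2.minEnclosingCircle(w); print(cv2.boundingRect(k),"world",round(x,4),round(y,4),"diam",round(2*rad*1000,1)); P.append((x,y))
for q in [(236,44),(332,46),(236,282),(316,283)]: print("corner",ray(c,q,.03).round(4))
P=np.array(P);v=P[0]-P[-1];print("row angle",np.degrees(np.arctan2(v[1],v[0])),np.linalg.norm(np.diff(P,axis=0),axis=1))
E
```

```text
(249, 62, 64, 68) world 0.4581 -0.1608 diam 63.4
(256, 145, 48, 47) world 0.5173 -0.2002 diam 50.6
(261, 206, 34, 31) world 0.5654 -0.2325 diam 37.7
(266, 252, 22, 18) world 0.6049 -0.259 diam 25.1
corner [ 0.3986 -0.1709  0.03  ]
corner [ 0.4465 -0.0989  0.03  ]
corner [ 0.5982 -0.3093  0.03  ]
corner [ 0.6479 -0.2337  0.03  ]
row angle 146.19425307324028 [0.07109901 0.05793912 0.04758251]
```

```bash
python3 -m crank '[0.0126,0.0322,0,0,0,0,0.0126,0.0322,0,0,0,0,0.0126,0.0322,0,0,0,0,0.0126,0.0322,0,0,0,0,0.0126,0.0322,0,0,0,0]' >/dev/null
python3 -m crank '[0.0126,0.0322,0.01,0,0,0,0.0126,0.0322,0.02,0,0,0,0.0126,0.0322,0.02,0,0,0,0.0126,0.0322,0.02,0,0,0,0.0126,0.0322,0.02,0,0,0]' >/dev/null
python3 -m crank '[0,0,0,0,0,0,0,0,0,0,0,0,0,0,0,0,0,0]'
python3 - <<'E'
from h import *
c=arm.get_calibration("wrist");im=arm.snapshot("wrist");cv2.imwrite("pics/w3.png",im[:,:,::-1]);np.savez("w3.npz",K=c["intrinsics"],V=c["view"])
E
```

```text
time_s: 4.2
tcp_pos: [0.5956, 0.128, 0.1322]
tool_rot: [0.001, 0.281, 0.96, 0.0]
force: [-0.2, -0.2, 0.7]
opening: 0.0856
finger_force: 0.0
```

View pics/w3.png

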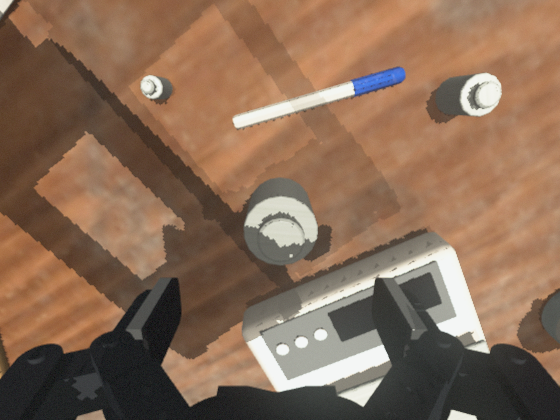

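Knob tops in this view: largest about (281,241), smallest about (149,87), third about (487,95).

```bash
python3 - <<'E'
from h import *
d=np.load("w3.npz");c=dict(intrinsics=d["K"],view=d["V"])
for n,uv,z in [("Lknob",(281,241),.076),("Lbody",(281,229),.060),("3",(487,95),.048),("S",(149,87),.035)]: print(n,np.round(ray(c,uv,z),4))
L=(ray(c,(281,241),.076)+ray(c,(281,229),.06))/2;L[2]=.025;print(delta(L,np.radians(57)))
E
```

```text
Lknob [0.6009 0.1281 0.076 ]
Lbody [0.5993 0.1294 0.06  ]
3 [0.5965 0.2873 0.048 ]
S [0.4734 0.1044 0.035 ]
[[-0.0027, 0.0032, 0.1075], [0.006, 0.011, 0.042]]
```

```bash
python3 -m crank '[-0.003,0.003,0.02,0,0,0,0,0,0.025,0,0,0,0,0,0.025,0,0,0,0,0,0.025,0,0,0,0,0,0.012,0,0,0]'
python3 -m crank '[0,0,0,0,0,0,0,0,0,0,0,0]' >/dev/null
python3 -m crank '[0,0,0,0,0,0,0,0,0,0,0,0,0,0,0,0,0,0,0,0,0,0,0,0,0,0,0,0,0,0]' -1
python3 -m crank '[0,0,0,0,0,0,0,0,0,0,0,0,0,0,0,0,0,0]'
```

```text
time_s: 4.75
tcp_pos: [0.5987, 0.1275, 0.0228]
tool_rot: [-0.001, 0.282, 0.959, -0.0]
force: [-0.7, -0.2, -0.1]
opening: 0.0854
finger_force: 0.0
time_s: 5.45
tcp_pos: [0.6008, 0.1288, 0.0262]
tool_rot: [0.001, 0.281, 0.96, 0.0]
force: [-1.9, -1.6, 5.6]
opening: 0.0504
finger_force: 63.3
time_s: 5.75
tcp_pos: [0.6008, 0.1288, 0.0261]
tool_rot: [0.001, 0.281, 0.96, 0.0]
force: [-1.4, -1.5, 6.6]
opening: 0.0504
finger_force: 63.3
```

```bash
python3 -m crank '[0,0,-0.01,0,0,0,0,0,-0.03,0,0,0,0,0,-0.04,0,0,0,0,0,-0.04,0,0,0,0,-0.02,-0.01,0,0,0]'
python3 -m crank '[-0.0045,-0.04,0,0,0,0,-0.0045,-0.04,0,0,0,0,-0.0045,-0.04,0,0,0,0,-0.0045,-0.04,0,0,0,0,-0.0045,-0.04,0,0,0,0]' >/dev/null
python3 -m crank '[-0.0045,-0.04,0,0,0,0,-0.0045,-0.04,0,0,0,0,-0.004,-0.021,0,0,0,0,0,0,0,0,0,0,0,0,0,0,0,0]'
python3 -m crank '[0,0,0,0,0,0,0,0,0,0,0,0]'
python3 - <<'E'
from h import *
print(delta([.4581,-.1608,.045],np.radians(56.5)))
c=arm.get_calibration("wrist");im=arm.snapshot("wrist");cv2.imwrite("pics/w4.png",im[:,:,::-1]);np.savez("w4.npz",K=c["intrinsics"],V=c["view"])
p,r,s=pose();print(p,proj(c,[.4581,-.1608,.018]),proj(c,[p[0],p[1],p[2]-.0261+.076]),proj(c,[p[0],p[1],p[2]-.0261]))
E
```

```text
time_s: 6.25
tcp_pos: [0.592, 0.1136, 0.1608]
tool_rot: [0.004, 0.28, 0.96, 0.002]
force: [1.4, -0.3, -5.0]
opening: 0.0501
finger_force: 64.4
time_s: 7.25
tcp_pos: [0.4558, -0.1607, 0.1543]
tool_rot: [-0.0, 0.282, 0.959, 0.0]
force: [0.3, 0.7, -6.2]
opening: 0.0504
finger_force: 64.6
time_s: 7.45
tcp_pos: [0.4565, -0.1597, 0.1542]
tool_rot: [-0.0, 0.281, 0.96, 0.0]
force: [0.2, 0.1, -5.4]
opening: 0.0502
finger_force: 64.6
[[-0.002, -0.0001, 0.1092], [0.001, -0.002, 0.114]]
[ 0.45646036 -0.15976411  0.15420856] [276.41600801 202.04131694] [276.33167921 352.63738287] [276.37902165 255.42116926]
```

View pics/w4.png

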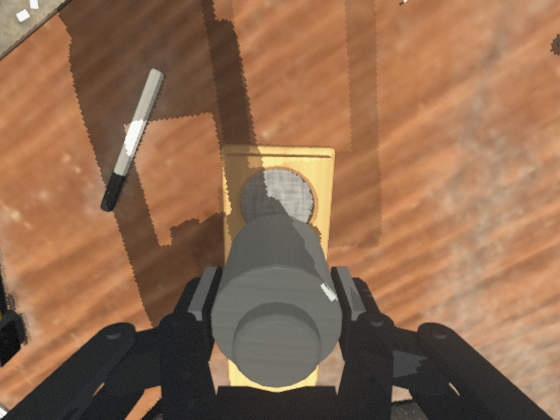

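The weight hangs upright with its knob centre near (277,345). The felt's top edge is at row 168 and the base's far edge is near row 213. I'll check these against the predictions.

```bash
python3 - <<'E'
from h import *
d=np.load("w4.npz");c=dict(intrinsics=d["K"],view=d["V"])
p,r,s=pose();x=r.as_matrix()[:,0]
b=p.copy();b[2]-=.0261
print("base far edge",proj(c,b+.026*x),"felt far edge",proj(c,np.array([.4581,-.1608,.018])+.0315*x),"felt L/R",proj(c,np.array([.4581,-.1608,.018])+.0315*r.as_matrix()[:,1]))
print("knob ray offset",r.inv().apply(ray(c,(277,345),p[2]+.05)-p))
for q in (213,): print(r.inv().apply(ray(c,(276,q),b[2])-p))
print(r.inv().apply(ray(c,(278,168),.018)-p))
E
```

```text
base far edge [276.41200055 211.07594795] felt far edge [276.44263912 166.10222584] felt L/R [312.63165655 202.06701945]
knob ray offset [ 0.0032749  0.0002285 -0.0499989]
[ 0.02490817 -0.00022111  0.0261082 ]
[0.02790531 0.00131071 0.13621788]
```

```bash
python3 -m crank '[-0.002,0.0005,0.03,0,0,0,0,0,0.03,0,0,0,0,0,0.025,0,0,0,0,0,0.01,0,0,0,0,0,0.006,0,0,0]'
python3 -m crank '[0,0,0.004,0,0,0,0,0,0.003,0,0,0,0,0,0.002,0,0,0,0,0,0,0,0,0]'
python3 -m crank '[0,0,0,0,0,0,0,0,0,0,0,0,0,0,0,0,0,0,0,0,0,0,0,0,0,0,0,0,0,0]' 1
python3 -m crank '[0,0,-0.02,0,0,0,0,0,-0.04,0,0,0,0,0,-0.04,0,0,0,0,0,-0.02,0,0,0,0,0,0,0,0,0]'
python3 - <<'E'
from h import *
for T in ([.5173,-.2002,.16],[.447,.314,.13]): print(delta(T,np.radians(56.5)))
E
```

```text
time_s: 8.0
tcp_pos: [0.4578, -0.1606, 0.0524]
tool_rot: [-0.001, 0.281, 0.96, 0.0]
force: [0.7, -0.3, -4.9]
opening: 0.05
finger_force: 64.6
time_s: 8.4
tcp_pos: [0.4585, -0.1615, 0.0448]
tool_rot: [0.0, 0.281, 0.96, -0.0]
force: [0.7, 0.2, -5.3]
opening: 0.0504
finger_force: 64.6
time_s: 8.9
tcp_pos: [0.4584, -0.1614, 0.0446]
tool_rot: [0.0, 0.281, 0.96, -0.0]
force: [-1.3, 1.1, -0.1]
opening: 0.0856
finger_force: 0.0
time_s: 9.4
tcp_pos: [0.4605, -0.1625, 0.1687]
tool_rot: [0.004, 0.281, 0.96, -0.001]
force: [0.3, -0.6, -0.1]
opening: 0.0853
finger_force: 0.0
[[-0.0681, -0.0011, 0.0092], [0.007, 0.052, 0.104]]
[[0.2689, 0.3937, 0.0371], [0.007, 0.052, 0.104]]
```

```bash
python3 -m crank '[0.0245,0.0358,0,0,0,0,0.0245,0.0358,0,0,0,0,0.0245,0.0358,0,0,0,0,0.0245,0.0358,0,0,0,0,0.0245,0.0358,0,0,0,0]' >/dev/null
python3 -m crank '[0.0245,0.0358,0,0,0,0,0.0245,0.0358,0,0,0,0,0.0245,0.0358,0.01,0,0,0,0.0245,0.0358,0.01,0,0,0,0.0245,0.0358,0.01,0,0,0]' >/dev/null
python3 -m crank '[0.024,0.0358,0.007,0,0,0.1,0,0,0,0,0,0,0,0,0,0,0,0,0,0,0,0,0,0]'
python3 - <<'E'
from h import *
c=arm.get_calibration("wrist");im=arm.snapshot("wrist");cv2.imwrite("pics/w5.png",im[:,:,::-1]);np.savez("w5.npz",K=c["intrinsics"],V=c["view"])
E
```

```text
time_s: 10.8
tcp_pos: [0.444, 0.3145, 0.1266]
tool_rot: [-0.0, 0.288, 0.958, -0.001]
force: [-0.3, -0.5, 0.1]
opening: 0.0848
finger_force: 0.0
```

View pics/w5.png

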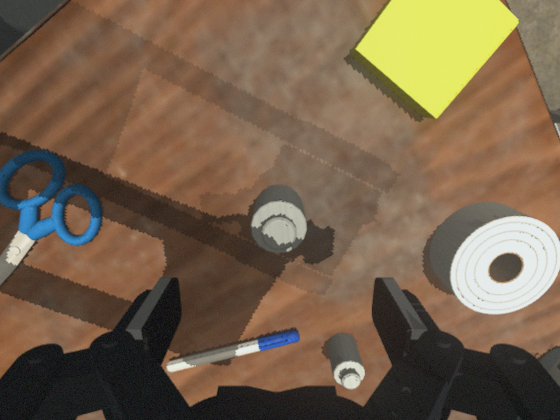

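Second weight: knob about (279,233), body top about (279,224). The third's knob is at (348,379).

```bash
python3 - <<'E'
from h import *
d=np.load("w5.npz");c=dict(intrinsics=d["K"],view=d["V"])
for n,uv,z in [("knob",(279,233),.062),("body",(279,224),.050),("3",(348,379),.048)]: print(n,np.round(ray(c,uv,z),4))
L=(ray(c,(279,233),.062)+ray(c,(279,224),.05))/2;L[2]=.023;print(delta(L,np.radians(56.5)))
E
```

```text
knob [0.4466 0.3146 0.062 ]
body [0.4451 0.3157 0.05  ]
3 [0.593  0.2876 0.048 ]
[[-0.0008, 0.0016, 0.104], [-0.004, 0.0, -0.003]]
```

```bash
python3 -m crank '[-0.001,0.0015,0.02,0,0,0,0,0,0.025,0,0,0,0,0,0.025,0,0,0,0,0,0.022,0,0,0,0,0,0.012,0,0,0]' >/dev/null
python3 -m crank '[0,0,0,0,0,0,0,0,0,0,0,0]'
python3 -m crank '[0,0,0,0,0,0,0,0,0,0,0,0,0,0,0,0,0,0,0,0,0,0,0,0,0,0,0,0,0,0]' -1 >/dev/null
python3 -m crank '[0,0,0,0,0,0,0,0,0,0,0,0,0,0,0,0,0,0]'
python3 -m crank '[0,0,-0.01,0,0,0,0,0,-0.03,0,0,0,0,0,-0.04,0,0,0,0,0,-0.04,0,0,0,0,0,-0.02,0,0,0]'
python3 -c "
from h import *
print(delta([.5173,-.2002,.17],np.radians(56.5)))"
```

```text
time_s: 11.55
tcp_pos: [0.4466, 0.3158, 0.0242]
tool_rot: [0.0, 0.288, 0.958, 0.0]
force: [-0.5, 0.3, 0.1]
opening: 0.0854
finger_force: 0.0
time_s: 12.35
tcp_pos: [0.4467, 0.3165, 0.0245]
tool_rot: [0.001, 0.288, 0.958, 0.001]
force: [-1.3, -1.7, 6.2]
opening: 0.0385
finger_force: 60.4
time_s: 12.85
tcp_pos: [0.4472, 0.3169, 0.1679]
tool_rot: [0.002, 0.288, 0.958, 0.002]
force: [1.4, -0.0, -2.9]
opening: 0.0383
finger_force: 61.1
[[-0.3436, -0.3928, -0.0031], [0.032, 0.016, 0.005]]
```

```bash
python3 -m crank '[-0.0286,-0.0327,0,0,0,0,-0.0286,-0.0327,0,0,0,0,-0.0286,-0.0327,0,0,0,0,-0.0286,-0.0327,0,0,0,0,-0.0286,-0.0327,0,0,0,0]' >/dev/null
python3 -m crank '[-0.0286,-0.0327,0,0,0,0,-0.0286,-0.0327,0,0,0,0,-0.0286,-0.0327,0,0,0,0,-0.0286,-0.0327,0,0,0,0,-0.0286,-0.0327,0,0,0,0]' >/dev/null
python3 -m crank '[-0.0286,-0.0327,0,0,0,0,-0.0286,-0.0327,0,0,0,0,0,0,0,0,0,0,0,0,0,0,0,0,0,0,0,0,0,0]'
python3 - <<'E'
from h import *
print(delta([.5173,-.2002,.043],np.radians(56.5)))
c=arm.get_calibration("wrist");im=arm.snapshot("wrist");cv2.imwrite("pics/w6.png",im[:,:,::-1]);np.savez("w6.npz",K=c["intrinsics"],V=c["view"])
p,r,s=pose();x=r.as_matrix()[:,0];b=p.copy();b[2]-=.0245
print("base far",proj(c,b+.02*x),"knob",proj(c,[p[0],p[1],p[2]+.0375]),"felt far",proj(c,np.array([.5173,-.2002,.018])+.0255*x), "Lknob",proj(c,[.4581,-.1608,.094]))
E
```

```text
time_s: 14.35
tcp_pos: [0.5155, -0.1997, 0.1631]
tool_rot: [-0.0, 0.288, 0.958, 0.0]
force: [-0.0, -0.6, -2.4]
opening: 0.0383
finger_force: 61.4
[[-0.0019, 0.0005, 0.1201], [0.002, -0.007, 0.006]]
base far [277.08481399 222.59104444] knob [277.35774553 329.07288383] felt far [277.0818052  170.93648608] Lknob [277.8490269  122.00299134]
```

View pics/w6.png

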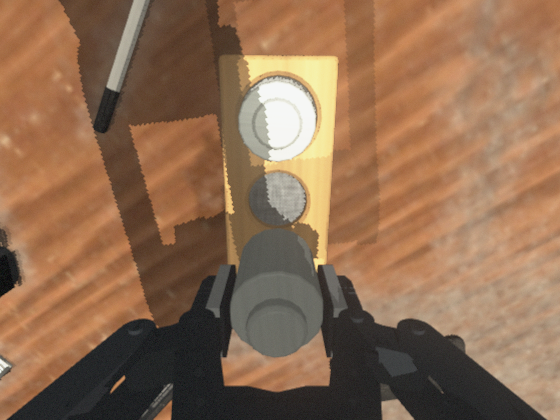

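The largest stands upright in its well (knob at 277,123), and the second is held as predicted. Lowering it now.

```bash
python3 -m crank '[-0.0015,0.0005,0.03,0,0,0,0,0,0.035,0,0,0,0,0,0.03,0,0,0,0,0,0.01,0,0,0,0,0,0.006,0,0,0]' >/dev/null
python3 -m crank '[0,0,0.004,0,0,0,0,0,0.003,0,0,0,0,0,0.002,0,0,0,0,0,0,0,0,0]'
python3 -m crank '[0,0,0,0,0,0,0,0,0,0,0,0,0,0,0,0,0,0,0,0,0,0,0,0,0,0,0,0,0,0]' 1
python3 -m crank '[0,0,-0.02,0,0,0,0,0,-0.04,0,0,0,0,0,-0.04,0,0,0,0,0,-0.02,0,0,0,0,0,0,0,0,0]'
python3 - <<'E'
from h import *
print(delta([.5965,.288,.115],np.radians(56.5)))
E
```

```text
time_s: 15.3
tcp_pos: [0.5178, -0.2012, 0.0439]
tool_rot: [0.001, 0.288, 0.958, -0.0]
force: [-0.6, 0.0, -3.0]
opening: 0.0382
finger_force: 61.4
time_s: 15.8
tcp_pos: [0.5175, -0.201, 0.0435]
tool_rot: [0.0, 0.288, 0.958, -0.0]
force: [0.8, -0.2, -1.0]
opening: 0.0853
finger_force: 0.0
time_s: 16.3
tcp_pos: [0.5198, -0.2021, 0.168]
tool_rot: [0.004, 0.288, 0.958, -0.001]
force: [-0.0, 0.7, 0.6]
opening: 0.0852
finger_force: 0.0
[[0.2067, 0.4511, 0.0519], [0.006, 0.054, 0.004]]
```

```bash
python3 -m crank '[0.0188,0.041,0,0,0,0,0.0188,0.041,0,0,0,0,0.0188,0.041,0,0,0,0,0.0188,0.041,0,0,0,0,0.0188,0.041,0,0,0,0]' >/dev/null
python3 -m crank '[0.0188,0.041,0,0,0,0,0.0188,0.041,0,0,0,0,0.0188,0.041,0.01,0,0,0,0.0188,0.041,0.01,0,0,0,0.0188,0.041,0.015,0,0,0]' >/dev/null
python3 -m crank '[0.0188,0.041,0.015,0,0,0,0,0,0,0,0,0,0,0,0,0,0,0,0,0,0,0,0,0]'
python3 - <<'E'
from h import *
c=arm.get_calibration("wrist");im=arm.snapshot("wrist");cv2.imwrite("pics/w7.png",im[:,:,::-1]);np.savez("w7.npz",K=c["intrinsics"],V=c["view"])
E
```

```text
time_s: 17.7
tcp_pos: [0.5933, 0.2885, 0.1127]
tool_rot: [-0.0, 0.288, 0.958, -0.0]
force: [-0.4, -0.6, 0.5]
opening: 0.0854
finger_force: 0.0
```

View pics/w7.png

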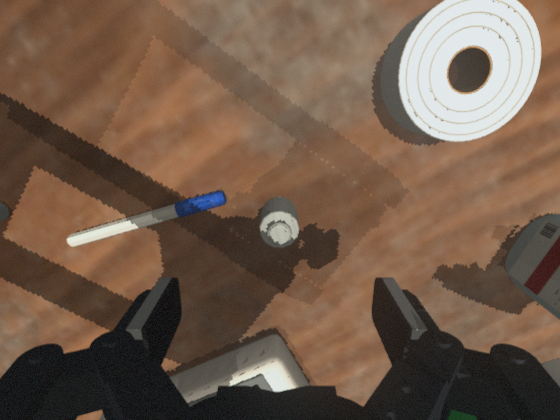

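Third weight: knob about (280,231), body top about (279,226). The pen and roll are clear of the fingers.

```bash
python3 - <<'E'
from h import *
d=np.load("w7.npz");c=dict(intrinsics=d["K"],view=d["V"])
k,b=ray(c,(280,231),.048),ray(c,(279.5,226),.039);print(k,b)
L=(k+b)/2;L[2]=.018;print(delta(L,np.radians(56.5)))
E
```

```text
[0.59520879 0.2899967  0.048     ] [0.59493639 0.28985617 0.039     ]
[[-0.0001, 0.0021, 0.0954], [-0.001, 0.002, -0.003]]
```

```bash
python3 -m crank '[0,0.002,0.02,0,0,0,0,0,0.025,0,0,0,0,0,0.025,0,0,0,0,0,0.016,0,0,0,0,0,0.009,0,0,0]' >/dev/null
python3 -m crank '[0,0,0,0,0,0,0,0,0,0,0,0]'
python3 -m crank '[0,0,0,0,0,0,0,0,0,0,0,0,0,0,0,0,0,0,0,0,0,0,0,0,0,0,0,0,0,0]' -1 >/dev/null
python3 -m crank '[0,0,0,0,0,0,0,0,0,0,0,0,0,0,0,0,0,0]'
python3 -m crank '[0,0,-0.01,0,0,0,0,0,-0.03,0,0,0,0,0,-0.04,0,0,0,0,0,-0.04,0,0,0,0,0,-0.03,0,0,0]'
python3 -c "
from h import *
print(delta([.5654,-.2325,.17],np.radians(56.5)))"
```

```text
time_s: 18.45
tcp_pos: [0.5955, 0.291, 0.0195]
tool_rot: [0.001, 0.288, 0.958, 0.0]
force: [0.8, -0.3, -0.2]
opening: 0.0854
finger_force: 0.0
time_s: 19.25
tcp_pos: [0.5952, 0.2913, 0.019]
tool_rot: [0.001, 0.288, 0.958, 0.0]
force: [0.5, -0.1, 5.5]
opening: 0.0255
finger_force: 59.6
time_s: 19.75
tcp_pos: [0.5949, 0.2911, 0.1713]
tool_rot: [0.001, 0.288, 0.958, 0.001]
force: [0.3, -0.0, -0.8]
opening: 0.0256
finger_force: 59.2
[[-0.2641, -0.4531, 0.001], [0.01, 0.007, 0.004]]
```

```bash
python3 -m crank '[-0.022,-0.0378,0,0,0,0,-0.022,-0.0378,0,0,0,0,-0.022,-0.0378,0,0,0,0,-0.022,-0.0378,0,0,0,0,-0.022,-0.0378,0,0,0,0]' >/dev/null
python3 -m crank '[-0.022,-0.0378,0,0,0,0,-0.022,-0.0378,0,0,0,0,-0.022,-0.0378,0,0,0,0,-0.022,-0.0378,0,0,0,0,-0.022,-0.0378,0,0,0,0]' >/dev/null
python3 -m crank '[-0.022,-0.0378,0,0,0,0,-0.022,-0.0378,0,0,0,0,0,0,0,0,0,0,0,0,0,0,0,0,0,0,0,0,0,0]'
python3 - <<'E'
from h import *
print(delta([.5654,-.2325,.038],np.radians(56.5)))
c=arm.get_calibration("wrist");im=arm.snapshot("wrist");cv2.imwrite("pics/w8.png",im[:,:,::-1]);np.savez("w8.npz",K=c["intrinsics"],V=c["view"])
p,r,s=pose();x=r.as_matrix()[:,0];b=p.copy();b[2]-=.019
print("base far",proj(c,b+.014*x),"knob",proj(c,[p[0],p[1],p[2]+.029]),"felt far",proj(c,np.array([.5654,-.2325,.018])+.0195*x), "2knob",proj(c,[.5173,-.2002,.08]))
E
```

```text
time_s: 21.25
tcp_pos: [0.5645, -0.232, 0.168]
tool_rot: [-0.0, 0.288, 0.958, 0.0]
force: [-0.1, 1.1, -1.7]
opening: 0.0254
finger_force: 59.4
[[-0.0011, 0.0, 0.13], [0.002, -0.008, 0.007]]
base far [277.13839553 236.98897312] knob [277.35888942 315.39916364] felt far [276.51625685 175.6046196 ] 2knob [277.26664742 139.18516227]
```

View pics/w8.png

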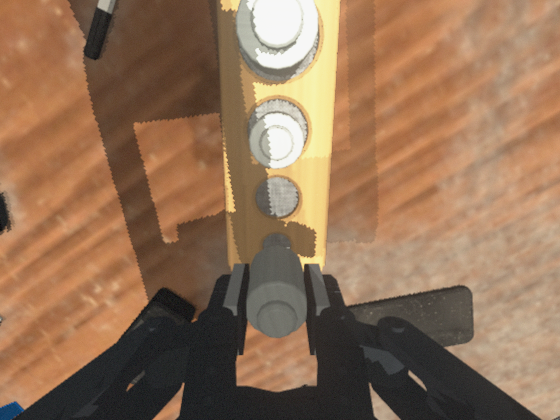

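The second is seated (knob at 277,142). The held third sits about 2 mm back of prediction and the felt about 1 mm back, so no net x shift is needed.

```bash
python3 -m crank '[0,0,0.03,0,0,0,0,0,0.035,0,0,0,0,0,0.035,0,0,0,0,0,0.015,0,0,0,0,0,0.006,0,0,0]' >/dev/null
python3 -m crank '[0,0,0.004,0,0,0,0,0,0.003,0,0,0,0,0,0.0025,0,0,0,0,0,0,0,0,0]'
python3 -m crank '[0,0,0,0,0,0,0,0,0,0,0,0,0,0,0,0,0,0,0,0,0,0,0,0,0,0,0,0,0,0]' 1
python3 -m crank '[0,0,-0.02,0,0,0,0,0,-0.04,0,0,0,0,0,-0.04,0,0,0,0,0,-0.03,0,0,0,0,0,0,0,0,0]'
python3 - <<'E'
from h import *
print(delta([.472,.105,.11],np.radians(56.5)))
E
```

```text
time_s: 22.2
tcp_pos: [0.5653, -0.2333, 0.0386]
tool_rot: [0.001, 0.288, 0.958, -0.0]
force: [0.9, 0.4, -0.6]
opening: 0.0258
finger_force: 59.4
time_s: 22.7
tcp_pos: [0.5648, -0.2331, 0.0379]
tool_rot: [0.0, 0.288, 0.958, -0.0]
force: [-0.1, 0.8, -0.7]
opening: 0.0851
finger_force: 0.0
time_s: 23.2
tcp_pos: [0.5678, -0.2346, 0.1744]
tool_rot: [0.005, 0.288, 0.958, -0.001]
force: [0.2, -0.7, 0.6]
opening: 0.0852
finger_force: 0.0
[[0.2678, 0.2304, 0.062], [0.008, 0.071, 0.004]]
```

```bash
python3 -m crank '[0.0333,0.0288,0,0,0,0,0.0333,0.0288,0,0,0,0,0.0333,0.0288,0,0,0,0,0.0333,0.0288,0,0,0,0,0.0333,0.0288,0,0,0,0]' 0 >/dev/null
python3 -m crank '[0.0333,0.0288,0.01,0,0,0,0.0333,0.0288,0.02,0,0,0,0.0333,0.0288,0.02,0,0,0,0,0,0.01,0,0,0,0,0,0,0,0,0]' >/dev/null
python3 -m crank '[0,0,0,0,0,0,0,0,0,0,0,0]'
python3 - <<'E'
from h import *
c=arm.get_calibration("wrist");im=arm.snapshot("wrist");cv2.imwrite("pics/w9.png",im[:,:,::-1]);np.savez("w9.npz",K=c["intrinsics"],V=c["view"])
E
```

```text
time_s: 24.4
tcp_pos: [0.4706, 0.105, 0.1087]
tool_rot: [0.001, 0.289, 0.957, 0.0]
force: [0.4, -1.1, -0.1]
opening: 0.0428
finger_force: 0.0
```

View pics/w9.png

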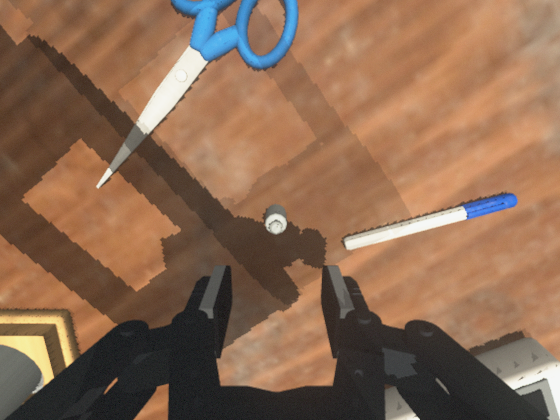

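Smallest weight: knob about (277,226), body top about (276,222). The pen end at (345,243) clears the half-open fingers.

```bash
python3 - <<'E'
from h import *
d=np.load("w9.npz");c=dict(intrinsics=d["K"],view=d["V"])
k,b=ray(c,(277,226),.035),ray(c,(276,221),.026);print(k,b)
L=(k+b)/2;L[2]=.015;print(delta(L,np.radians(56.5)))
E
```

```text
[0.47142468 0.1049597  0.035     ] [0.47070073 0.10460101 0.026     ]
[[-0.0003, -0.0001, 0.0938], [0.006, 0.01, -0.01]]
```

```bash
python3 -m crank '[0,0,0.02,0,0,0,0,0,0.025,0,0,0,0,0,0.025,0,0,0,0,0,0.016,0,0,0,0,0,0.008,0,0,0]' >/dev/null
python3 -m crank '[0,0,0,0,0,0,0,0,0,0,0,0]'
python3 -m crank '[0,0,0,0,0,0,0,0,0,0,0,0,0,0,0,0,0,0,0,0,0,0,0,0,0,0,0,0,0,0]' -1 >/dev/null
python3 -m crank '[0,0,0,0,0,0]'
python3 -m crank '[0,0,-0.01,0,0,0,0,0,-0.03,0,0,0,0,0,-0.04,0,0,0,0,0,-0.04,0,0,0,0,0,-0.03,0,0,0]'
python3 -c "
from h import *
print(delta([.6049,-.259,.17],np.radians(56.5)))"
```

```text
time_s: 25.15
tcp_pos: [0.4705, 0.1058, 0.0148]
tool_rot: [0.001, 0.288, 0.958, 0.0]
force: [0.6, 0.1, 0.3]
opening: 0.0428
finger_force: 0.0
time_s: 25.75
tcp_pos: [0.4706, 0.1062, 0.0149]
tool_rot: [0.001, 0.288, 0.958, 0.0]
force: [-1.5, -1.7, 6.5]
opening: 0.0122
finger_force: 58.6
time_s: 26.25
tcp_pos: [0.4701, 0.1063, 0.1672]
tool_rot: [0.001, 0.288, 0.958, 0.001]
force: [0.2, -0.1, -0.7]
opening: 0.0132
finger_force: 58.6
[[-0.3139, -0.2304, -0.0025], [0.013, 0.014, 0.005]]
```

```bash
python3 -m crank '[-0.0349,-0.0256,0,0,0,0,-0.0349,-0.0256,0,0,0,0,-0.0349,-0.0256,0,0,0,0,-0.0349,-0.0256,0,0,0,0,-0.0349,-0.0256,0,0,0,0]' >/dev/null
python3 -m crank '[-0.0349,-0.0256,0,0,0,0,-0.0349,-0.0256,0,0,0,0,-0.0349,-0.0256,0,0,0,0,-0.0349,-0.0256,0,0,0,0,0,0,0.03,0,0,0]' >/dev/null
python3 -m crank '[0,0,0,0,0,0,0,0,0,0,0,0,0,0,0,0,0,0]'
python3 - <<'E'
from h import *
print(delta([.6049,-.259,.034],np.radians(56.5)))
c=arm.get_calibration("wrist");im=arm.snapshot("wrist");cv2.imwrite("pics/w10.png",im[:,:,::-1]);np.savez("w10.npz",K=c["intrinsics"],V=c["view"])
p,r,s=pose();x=r.as_matrix()[:,0];b=p.copy();b[2]-=.0149
print("base far",proj(c,b+.008*x),"knob",proj(c,[p[0],p[1],p[2]+.02]),"felt far",proj(c,np.array([.6049,-.259,.018])+.0135*x), "3knob",proj(c,[.5654,-.2325,.066]))
E
```

```text
time_s: 27.55
tcp_pos: [0.6048, -0.2584, 0.1352]
tool_rot: [0.0, 0.287, 0.958, 0.0]
force: [-0.4, 0.6, 0.1]
opening: 0.0127
finger_force: 58.6
[[-0.0003, -0.0005, 0.1012], [0.002, 0.006, 0.012]]
base far [276.60952712 251.61631547] knob [276.63129323 303.83720648] felt far [275.94186179 190.53266157] 3knob [276.44937323 157.81079264]
```

View pics/w10.png

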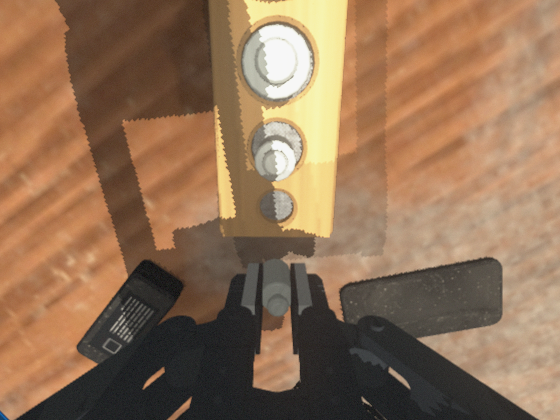

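```bash
python3 -c "
import cv2
im=cv2.imread('pics/w10.png')[130:330,200:350];cv2.imwrite('pics/w10c.png',cv2.resize(im,None,fx=3,fy=3,interpolation=cv2.INTER_CUBIC))"
```

```text
(no output)
```

View pics/w10c.png

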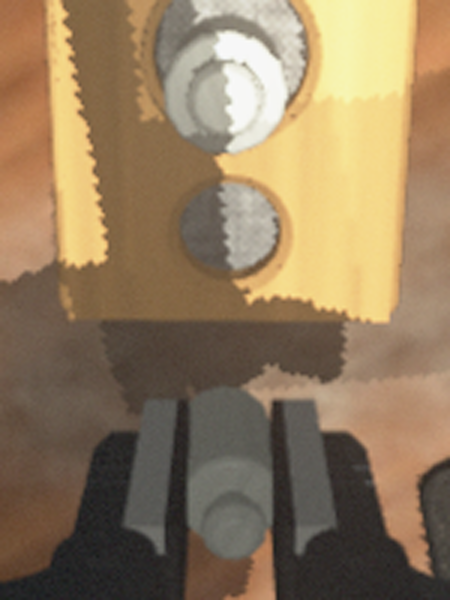

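Base far edge is at about row 259 and the knob at 304. The held weight lies within about 2–3 mm of prediction, against 5.5 mm of clearance. I'll shift +1 mm in x and lower it.

```bash
python3 -m crank '[0.001,0,0.03,0,0,0,0,0,0.03,0,0,0,0,0,0.02,0,0,0,0,0,0.006,0,0,0,0,0,0.005,0,0,0]' >/dev/null
python3 -m crank '[0,0,0.004,0,0,0,0,0,0.003,0,0,0,0,0,0.0025,0,0,0,0,0,0,0,0,0]'
python3 -m crank '[0,0,0,0,0,0,0,0,0,0,0,0,0,0,0,0,0,0]' 0
python3 -m crank '[0,0,-0.02,0,0,0,0,0,-0.03,0,0,0,0,0,-0.04,0,0,0,0,0,-0.03,0,0,0,0,0,0,0,0,0]' >/dev/null
python3 -m crank '[-0.02,0,0,0,0,0,-0.02,0,0,0,0,0,0,0,0,0,0,0,0,0,0,0,0,0]' 1
python3 - <<'E'
from h import *
im=arm.snapshot("wrist")[:,:,::-1];t=arm.snapshot("top")[150:270,340:480,::-1]
cv2.imwrite("pics/f.png",np.hstack([im[0:300,170:410],cv2.resize(t,(350,300),interpolation=cv2.INTER_CUBIC)]))
E
```

```text
time_s: 28.5
tcp_pos: [0.6038, -0.2589, 0.0335]
tool_rot: [0.0, 0.288, 0.958, -0.0]
force: [-0.8, 0.2, -0.1]
opening: 0.0129
finger_force: 58.6
time_s: 28.8
tcp_pos: [0.6039, -0.2589, 0.0336]
tool_rot: [0.0, 0.288, 0.958, -0.0]
force: [1.5, -0.1, -0.5]
opening: 0.0429
finger_force: 0.0
time_s: 29.7
tcp_pos: [0.6365, -0.2806, 0.1522]
tool_rot: [-0.001, 0.288, 0.958, 0.0]
force: [-0.9, 1.4, 0.6]
opening: 0.085
finger_force: 0.0
```

View pics/f.png

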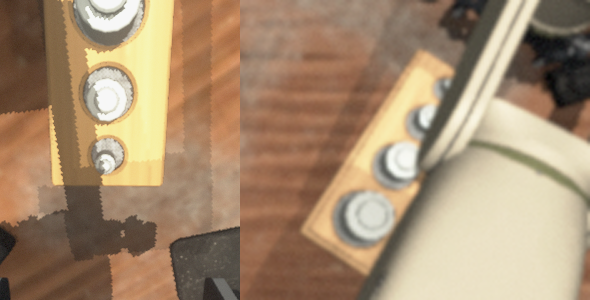

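All four weights stand upright in their own wells. In the combined picture the third is at (107,95), the smallest at (105,157), and the largest and second are on the right. The gripper touches nothing.

```bash
python3 -c "
from bench import arm
print(arm.hand_in())"
```

```text
the job is handed in; nothing more can be done
None
```

I handed the job in after about 30 s of robot time: the last pictures show all four check weights upright in their own wells, largest to smallest, and the label roll was not touched.

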